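# Set the carver's hone for stropping

### The job

Get the flat-disc hone ready for stropping a gouge: wind its speed knob all the way down, anticlockwise to the end stop, then press the reverse key fully down and let it up, and after that press the start key fully down and let it up. Leave the forward and stop keys alone, press neither reverse nor start before the speed is right down, and do not push aside the compound bar and slip stone lying on the machine or the gouge in front of it.

Things in the scene. Friction and masses are not known exactly. Their poses are not given: they have to be found in the camera images.
- hone: the hone: green steel box 360x360 mm, fixed, deck 115 mm above the bench. Origin: centre of its underside; x runs from the operator's front to the back, y to the operator's left. A 200 mm leather disc (top 141 mm up, axis at x +58 mm) fills the back, behind it a guard; across it at x +85 a support bar 200 mm up. Controls in a row along the front, on a 2 mm aluminium plate (top 117 mm up)
- knob_axis (a point): on the vertical axis of the speed knob, 138 mm above the bench, half-way up its grip; axes parallel to the hone's (does not turn). At x -122, y +105 mm of the hone, leftmost control. Black: round skirt 48 mm across (119 to 127 mm up), on it an upright bar 14 mm wide up to 151 mm, reaching 22 mm behind the axis and 27 mm ahead (last 7 mm a nose 7 mm wide). Free of obstacles for 50 mm round
- speed_knob (a joint): knob angle, rad: 0 at the anticlockwise end stop (minimum speed), growing clockwise seen from above, to 4.71. The nose (white line on top) points 2.356 - (this value) anticlockwise from the hone's +x: at minimum to the operator's near left, at a short black mark. About 0.04 N m of friction; stays where it is left. The bar can be pushed round beside either end, or pinched from above
- reverse_key (a joint): how far the reverse key is pressed, m: 0 up, 0.005 fully down; springs back. All four keys need about 1.5 N to start moving and 5 N to go fully down
- forward_key (a joint): how far the forward key is pressed, m, as above
- start_key (a joint): how far the start key is pressed, m, as above
- stop_key (a joint): how far the stop key is pressed, m, as above
- reverse_key_top (a point): centre of the top of the reverse key: black, square, 23 mm wide, top 127 mm above the bench, with a white chevron pointing left (away from the forward key, towards the knob). Its bezel is lower than the fully pressed key; at x -122, y +35 mm of the hone
- forward_key_top (a point): centre of the top of the forward key: the same square key with the chevron pointing right, 45 mm to the right of the reverse key (y -10 mm)
- start_key_top (a point): centre of the top of the start key: black, round, flat, 26 mm across, top 127 mm above the bench, at x -122, y -63 mm of the hone
- stop_key_top (a point): centre of the top of the stop key: black mushroom head, 40 mm across, top 139 mm above the bench, the rightmost control (y -122 mm)
- compound_bar: loose bar of honing compound, 70x30x22 mm, half wrapped in paper, lying on the hone's deck at its left edge; origin centre of its underside
- slip_stone: loose grey slip stone, 90x32x10 mm, lying on the hone's deck at its right edge; origin centre of its underside
- gouge_front: loose carving gouge, 243 mm long, 29 mm thick wooden handle, lying on the bench across the front of the hone; origin on the bench under the ferrule, x towards the blade

How it is judged:
On the way, in this order (a step that is already met when the one before it is completed fails the run):
1. the speed knob is at its anticlockwise end stop (within 0.1 rad) (value of joint speed_knob below 0.1 rad), for 0.2 s.
2. the reverse key is pressed down (more than 3.5 of its 5 mm) (value of joint reverse_key above 0.0035 m and value of joint start_key below 0.001 m), for 0.05 s.
3. the reverse key is let up and then the start key is pressed down (more than 3.5 of its 5 mm) (value of joint start_key above 0.0035 m and value of joint reverse_key below 0.001 m), for 0.05 s.
At the end, for the whole second after the job is handed in: the speed knob rests within 0.1 rad of its anticlockwise end stop, all four keys are up (pressed less than 1 mm), and the compound bar, the slip stone and the gouge in front lie within 30 mm of where they were (value of joint speed_knob below 0.1 rad and value of joint each of reverse_key, forward_key, start_key, stop_key below 0.001 m and distance of each of compound_bar, slip_stone, gouge_front from where it was at the start of the episode below 0.03 m); the robot touches nothing.
It fails at once if the forward or the stop key is pressed (more than 2 mm) (value of joint any of forward_key, stop_key above 0.002 m).
It fails at once if the reverse or the start key is pressed (more than 2 mm) while the speed knob is away from its minimum (more than 0.2 rad) (value of joint speed_knob above 0.2 rad and value of joint any of reverse_key, start_key above 0.002 m).
It fails at once if the compound bar, the slip stone or the gouge in front is pushed more than 30 mm from its place (distance of any of compound_bar, slip_stone, gouge_front from where it was at the start of the episode above 0.03 m).
It also fails if it takes over 61 s, if anything falls off the work surface, if the arm or the gripper's body presses on something with over 40 N, if the wrist force passes 120 N, or if a joint passes its speed limit or range.

### The arm

A 7-joint arm with a two-finger parallel gripper is mounted at the origin on the work surface. World frame = base frame: x ahead of the robot, y to its left, z up, the work surface at z = 0. Lengths are in m, angles in rad, forces in N, time in s.
With the tool pointing down it reaches from about 0.425 to 0.875 m from the base axis. Payload 4.7 kg.
Tool frame: the origin (TCP) lies between the finger pads; the fingertips stand 19 mm ahead of it and the grasp point (between the pads) is the TCP (ctrl.tip_extent is the distance from the TCP to the fingertips, in m); z points along the fingers, y is the line along which they close (so a half turn about z gives the same grasp; the last joint's range is limited). The gripper opens to 87 mm and grips with 3 to 60 N. Pads are 19 mm wide; open, the fingers measure 117 mm over their backs; the gripper's body (75 mm by 190 mm) begins 51 mm behind the grasp point.
Start: joints at [0.014, 0.321, -0.07, 1.45, 0.023, 1.371, -0.057], TCP at [0.65, -0, 0.242] pointing down, gripper open.
Joint ranges: [-2.86, 2.86], [-0.3, 2.09], [-1.38, 1.24], [0.06, 2.45], [-1.56, 4.7], [0.09, 2.05], [-2.69, 2.69]. Speed limits (rad/s): [2.57, 2.57, 3.14, 3.14, 3.14, 3.14, 3.14].

### API

Orientations are given as a rotation vector (axis times angle).
In Python, from bench import ctrl gives the robot as it stands.
- The arm moves only by the shell command python3 -m crank 'ROWS' [OPENING] [FORCE]. ROWS is JSON, a list of rows, each an object of numbers: "tx", "ty", "tz": the shift along the tool's x, y, z in mm; "turn": the turn about the tool's z in units of 5 degrees (1.0 is 5 degrees). In form: [{"tx": .., "ty": .., "tz": .., "turn": ..}, ...]. A call has 1 to 5 rows; each row is the pose to reach, as a shift and turn from the pose commanded when the call began, along the tool's axes at that moment; what a row does not reach only later rows make up. A row lasts 1/8 s, in which the tool goes at most 62.5 mm and 10.7 degrees, less where a joint would pass 70% of its speed; a pose out of reach is approached as far as the arm can. A call with a gripper value outside its range is refused whole. OPENING is the finger opening in mm, from 0 to 87, set as the call begins (- or left out, the last holds). The fingers move at their own pace and stop on an object; FORCE is the grip in N (left out, the last holds). Time passes only in rows, so rows that repeat a pose let the fingers close. It gives the time, the measured TCP pose, the force, the opening and the grip force at its end, in the units of the state.
- ctrl.get_state(): the state, without advancing time (a new reading comes with each control period).
- ctrl.get_image(name): name is "scene" or "side" or "wrist"; returns (picture, depth): 400x640x3 uint8, red, green, blue; 400x640 float32, m along the optical axis (not along the pixel's ray), 0 where there is no reading.
- ctrl.camera_model(name): a dict with "intrinsics" (3x3 intrinsics, pixels), "origin" and "orientation" of the camera in the world. Camera axes: x right, y down, z forward; pixel columns grow to the right and rows downward; lengths in m; the calibration is good to about 2 mm. A picture is of the moment at which its call begins: read the wrist's pose just before it. camera_model takes no time and is no camera call; for the wrist camera it gives the pose at the moment of the call.
- ctrl.close_job(): hands the job in; it is judged then, once.
Trained networks look in the newest picture that a camera, given by its name, has taken for a name from the list of things; names that differ only in an ending like _2 or _b are one class to them, and where a whole thing is asked for, a point or a joint stands for the part that bears it (a point fixed in the world has none). Each returns a list of dicts, best first, with "confidence" (0 to 1); they miss things now and then, are a little off and sometimes report something else, mostly with a low value. They report only what shows in the picture. A call takes as long as a camera call.
- ctrl.recognise(camera, query): "xyz" ([x, y, z] in m, in world coordinates, good to about 4 mm: the middle of the surface that is visible of it).
- ctrl.mark_of(camera, query): "xyz" ([x, y, z] in m, in world coordinates, good to about 4 mm: a listed point, or the origin of a listed thing).
The state is a dict: "time": time; "joint_positions": joint angles; "qd": joint speeds; "joint_torque": joint torques, N m; "position": TCP position; "tool_rot": TCP orientation; "ft_force": force on the tool from outside, world axes, zero at the start; "torque": the same for the moment, N m; "grip_width": opening from 0.0 (shut) to 1.0 (fully open); "grip_force": force on a finger pad.
Only numpy, scipy, OpenCV 4.12 (cv2) and the standard library are available. Lean on these libraries where they do the work, as an engineer would, in place of code of your own. Each camera call takes 0.05 s, during which the arm holds its last target. There are 200 camera calls.

## Working session

There is one attempt and no reset: what is moved stays moved. The work goes in short steps, Python scripts to look and compute and a shell command to move; the robot and the scene stay as the last step left them, time stands still between calls to the robot, and variables do not carry over. Pictures are saved under pics/ and viewed, at most 10 in all, crops included, and the job is handed in when it is done.

```bash
mkdir -p pics; ls; cat > h.py <<'E'
import numpy as np, cv2
from scipy.spatial.transform import Rotation as R
from bench import ctrl
def shot(cam,fn=None):
    im,d=ctrl.get_image(cam)
    if fn: cv2.imwrite('pics/'+fn,im[:,:,::-1])
    return im,d
def st():
    s=ctrl.get_state(); print({k:np.round(s[k],4).tolist() for k in('time','position','tool_rot','ft_force','grip_width','joint_positions')}); return s
E
python3 - <<'E'
from h import *
s=st(); print(R.from_rotvec(s['tool_rot']).as_matrix().round(3))
for c in('scene','side','wrist'):
    shot(c,c+'0.png')
    for q in('hone','knob_axis','reverse_key_top','forward_key_top','start_key_top','stop_key_top','gouge_front','compound_bar','slip_stone'):
        r=ctrl.mark_of(c,q); print(c,q,[(np.round(a['xyz'],3).tolist(),round(a['confidence'],2)) for a in r[:2]])
E
```

```text
pics
{'time': 0.0, 'position': [0.6495, -0.0001, 0.2404], 'tool_rot': [-2.2205, -2.2206, 0.0023], 'ft_force': [-0.0213, -0.3607, -0.3273], 'grip_width': 1.0008, 'joint_positions': [0.0141, 0.3218, -0.0701, 1.4517, 0.0226, 1.3708, -0.0569]}
[[-0.     1.    -0.002]
 [ 1.     0.    -0.   ]
 [-0.    -0.002 -1.   ]]
scene hone [([0.598, -0.026, -0.002], 0.68)]
scene knob_axis [([0.456, 0.047, 0.137], 0.94)]
scene reverse_key_top [([0.475, -0.025, 0.13], 0.58), ([0.497, -0.119, 0.121], 0.48)]
scene forward_key_top [([0.488, -0.065, 0.127], 0.73)]
scene start_key_top [([0.498, -0.12, 0.123], 0.72)]
scene stop_key_top [([0.51, -0.174, 0.14], 0.67), ([0.637, -0.169, 0.112], 0.41)]
scene gouge_front []
scene compound_bar [([0.572, 0.113, 0.112], 0.39)]
scene slip_stone [([0.634, -0.168, 0.114], 0.86)]
side hone []
side knob_axis [([0.463, 0.049, 0.139], 0.93), ([0.371, -0.1, -0.002], 0.32)]
side reverse_key_top [([0.478, -0.02, 0.128], 0.71)]
side forward_key_top [([0.49, -0.062, 0.128], 0.72)]
side start_key_top [([0.495, -0.116, 0.127], 0.53)]
side stop_key_top [([0.512, -0.175, 0.138], 0.74), ([0.57, 0.114, 0.112], 0.52)]
side gouge_front [([0.369, -0.099, -0.002], 0.88)]
side compound_bar [([0.568, 0.112, 0.112], 0.67)]
side slip_stone [([0.64, -0.165, 0.117], 0.92)]
wrist hone [([0.602, -0.027, 0.004], 0.63)]
wrist knob_axis [([0.456, 0.046, 0.138], 0.86)]
wrist reverse_key_top [([0.473, -0.024, 0.127], 0.85)]
wrist forward_key_top []
wrist start_key_top [([0.476, -0.022, 0.129], 0.26)]
wrist stop_key_top []
wrist gouge_front []
wrist compound_bar [([0.568, 0.111, 0.115], 0.72)]
wrist slip_stone []
```

```bash
python3 - <<'E'
from h import *
P={'k':(-.122,.105),'r':(-.122,.035),'f':(-.122,-.010),'s':(-.122,-.063),'p':(-.122,-.122)}
A=np.array([P[k] for k in 'krfsp']);B=np.array([(.458,.047),(.475,-.023),(.489,-.0635),(.4963,-.118),(.511,-.1745)])
a,b=A-A.mean(0),B-B.mean(0)
y=np.arctan2((a[:,0]*b[:,1]-a[:,1]*b[:,0]).sum(),(a*b).sum());c,s=np.cos(y),np.sin(y);M=np.array([[c,-s],[s,c]])
t=B.mean(0)-M@A.mean(0);print('yaw',np.degrees(y),'t',t,'fit',(A@M.T+t).round(4).tolist())
ims=[]
for c in('scene','side','wrist'):
    m=ctrl.camera_model(c);K=np.array(m['intrinsics']);o=np.array(m['orientation']);
    Rm=o if o.shape==(3,3) else R.from_rotvec(o).as_matrix()
    kp=np.r_[M@P['k']+t,.151];q=K@(Rm.T@(kp-m['origin']));q=q[:2]/q[2];print(c,q,m['origin'])
    im=cv2.imread(f'pics/{c}0.png');im2=cv2.copyMakeBorder(im,60,60,60,60,0)
    u,v=map(int,q);u+=60;v+=60
    cr=im2[max(v-45,0):v+45,max(u-45,0):u+45];ims.append(cv2.resize(cr,(260,260),interpolation=2))
cv2.imwrite('pics/kn.png',np.hstack(ims))
E
```

```text
yaw 13.31576454481869 t [ 0.6020466 -0.027597 ] fit [[0.4591, 0.0465], [0.4753, -0.0216], [0.4856, -0.0654], [0.4978, -0.117], [0.5114, -0.1744]]
scene [311.09077523 160.60964668] [ 1.0707061  -0.16146478  0.75814322]
side [362.49329132 207.52680153] [0.07654314 0.46753213 0.48450626]
wrist [ 68.73970988 155.72383802] [0.64922281 0.07997331 0.38335798]
```

View pics/scene0.png

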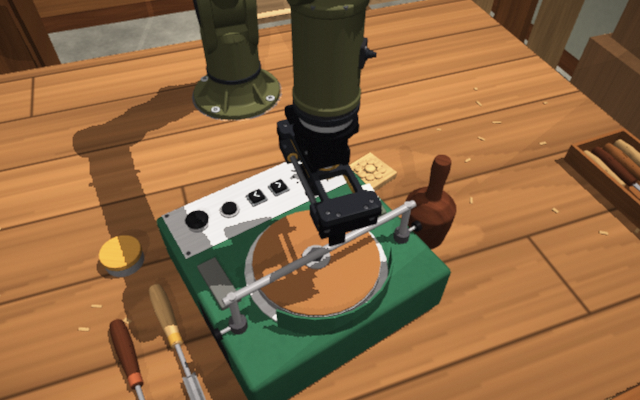

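View pics/wrist0.png

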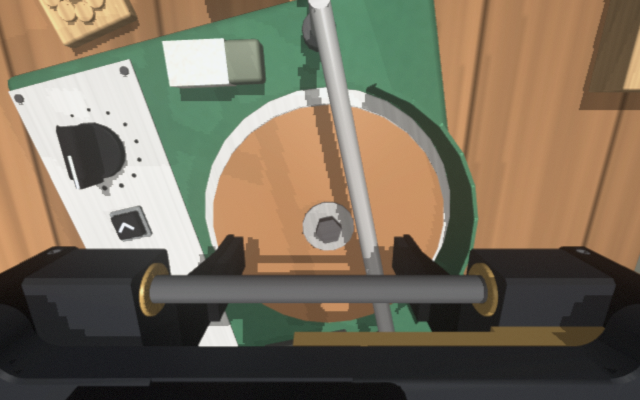

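View pics/kn.png

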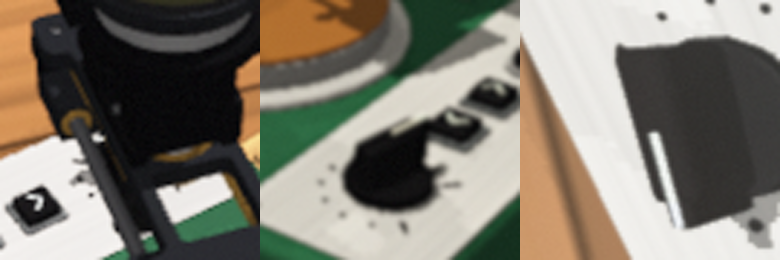

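```bash
python3 -m crank '[{"tx":-33,"ty":-190,"tz":-10},{"tx":-33,"ty":-190,"tz":-10},{"tx":-33,"ty":-190,"tz":-10},{"tx":-33,"ty":-190,"tz":-10},{"tx":-33,"ty":-190,"tz":-10}]' 36 5
python3 -m crank '[{"tx":0},{"tx":0}]'
python3 - <<'E'
from h import *
s=st(); m=ctrl.camera_model('wrist');im,d=shot('wrist','w1.png');print(m['origin'])
for q in('knob_axis','reverse_key_top','forward_key_top','start_key_top','stop_key_top'):
    for f in(ctrl.mark_of,): print(q,[(np.round(a['xyz'],4).tolist(),round(a['confidence'],2)) for a in f('wrist',q)[:2]])
E
```

```text
{'time': 1.5, 'position': [0.65, -0.0, 0.2416], 'tool_rot': [2.2214, 2.2214, 0.0], 'ft_force': [-0.3545, 0.24, -0.3016], 'grip_width': 0.9967, 'joint_positions': [0.0141, 0.321, -0.0701, 1.4505, 0.0226, 1.3708, -0.0569]}
[0.64922281 0.07997331 0.38335798]
knob_axis [([0.4586, 0.0477, 0.1416], 0.6)]
reverse_key_top [([0.4756, -0.0212, 0.1259], 0.95)]
forward_key_top []
start_key_top []
stop_key_top []$[0]: bad value
$[0]: bad value
```

View pics/w1.png

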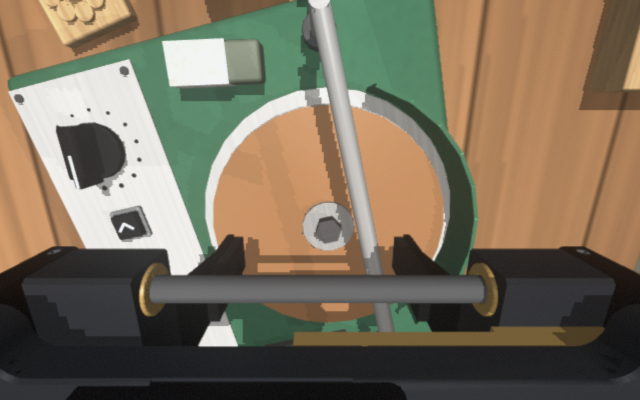

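The move was refused, so the picture is unchanged (knob still around pixel (90,155)). The rows probably need all four keys.

```bash
python3 -m crank '[{"tx":-33,"ty":-190,"tz":-10,"turn":0},{"tx":-33,"ty":-190,"tz":-10,"turn":0},{"tx":-33,"ty":-190,"tz":-10,"turn":0},{"tx":-33,"ty":-190,"tz":-10,"turn":0},{"tx":-33,"ty":-190,"tz":-10,"turn":0}]' 36 5
```

```text
time: 2.42
position: [0.4605, -0.033, 0.2523]
tool_rot: [2.22, 2.22, 0.003]
ft_force: [0.7, 0.0, -1.3]
grip_width: 0.521
grip_force: 0.0
```

```bash

python3 - <<'E'
from h import *
s=st(); m=ctrl.camera_model('wrist');im,d=shot('wrist','w2.png');print(m)
for q in('knob_axis','reverse_key_top','forward_key_top','start_key_top','stop_key_top'):
    print(q,[(np.round(a['xyz'],4).tolist(),round(a['confidence'],2)) for a in ctrl.mark_of('wrist',q)[:2]])
E
```

```text
{'time': 2.425, 'position': [0.4605, -0.033, 0.2523], 'tool_rot': [2.2205, 2.22, 0.0026], 'ft_force': [0.7218, 0.0278, -1.2552], 'grip_width': 0.5205, 'joint_positions': [0.0767, -0.0842, -0.059, 1.8782, -0.0051, 1.3451, 0.0188]}
{'intrinsics': array([[304.09677046,   0.        , 318.18760148],
       [  0.        , 304.09677046, 201.69541228],
       [  0.        ,   0.        ,   1.        ]]), 'origin': array([0.45939305, 0.04699427, 0.39412965]), 'orientation': array([2.84926045e+00, 7.59337358e-04, 4.49946673e-03])}
knob_axis [([0.4591, 0.0483, 0.1384], 0.56), ([0.485, -0.0633, 0.126], 0.23)]
reverse_key_top [([0.4745, -0.0214, 0.1268], 0.7)]
forward_key_top [([0.4829, -0.0687, 0.1266], 0.9)]
start_key_top [([0.4968, -0.123, 0.1237], 0.48)]
stop_key_top [([0.5117, -0.1743, 0.138], 0.88)]
```

View pics/w2.png

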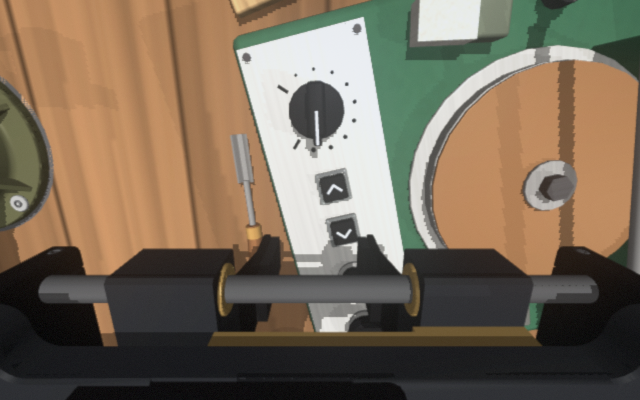

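```bash

python3 - <<'E'
from h import *
m=ctrl.camera_model('wrist');K=m['intrinsics'];Rm=R.from_rotvec(m['orientation']).as_matrix()
def px(u,v,z):
    r=Rm@np.linalg.solve(K,[u,v,1]);return m['origin']+r*(z-m['origin'][2])/r[2]
im=cv2.imread('pics/w2.png')[:,:,::-1]
g=im.min(2)
w=np.zeros_like(g);w[105:150,305:328]=1
# skirt: dark blob
dk=((im.max(2)<80)).astype(np.uint8);dk[:70]=0;dk[160:]=0;dk[:,:285]=0;dk[:,355:]=0
n,l,stt,ce=cv2.connectedComponentsWithStats(dk);i=1+stt[1:,4].argmax();print('blob',stt[i],ce[i])
x,y,ww,hh=stt[i][:4]
print('skirt top edge/left/right z.127',px(x,110,.127),px(x+ww,110,.127),px(317,y,.127))
filled=cv2.morphologyEx((l==i).astype(np.uint8),cv2.MORPH_CLOSE,np.ones((9,9)))
ln=((g>130)&(cv2.erode(filled,np.ones((3,3)))>0)); v,u=np.where(ln);print(len(v),v.min(),v.max(),u.min(),u.max())
vx,vy,x0,y0=cv2.fitLine(np.c_[u,v].astype(np.float32),2,0,.01,.01).ravel()
if vy<0:vx,vy=-vx,-vy
a=px(x0-vx*15,y0-vy*15,.151);b=px(x0+vx*15,y0+vy*15,.151);dd=b-a
ang=np.degrees(np.arctan2(dd[1],dd[0]));print('line',a,b,'world',ang,'value deg',135-(ang-13.3))
print('ends',px(u[v.argmin()],v.min(),.151),px(u[v.argmax()],v.max(),.151))
for p in((332,187),(344,230)):print(px(*p,.127))
E
```

```text
blob [ 290   82   53   63 2223] [315.78272605 109.28699955]
skirt top edge/left/right z.127 [0.43641761 0.04737963 0.127     ] [0.48080437 0.04745891 0.127     ] [0.45901538 0.06931522 0.127     ]
118 111 142 314 319
line [0.45832372 0.04626145 0.151     ] [0.45922627 0.02371905 0.151     ] world -87.70723429106415 value deg 236.00723429106415
ends [0.45759645 0.04667113 0.151     ] [0.4583524  0.02336142 0.151     ]
[ 0.47257908 -0.01893152  0.127     ]
[ 0.48447454 -0.06050345  0.127     ]
```

```bash
python3 -m crank '[{"tx":40,"ty":-1.5,"tz":0,"turn":-0.4},{"tx":80,"ty":-1.5,"tz":20,"turn":-0.4},{"tx":80,"ty":-1.5,"tz":60,"turn":-0.4},{"tx":80,"ty":-1.5,"tz":85,"turn":-0.4},{"tx":80,"ty":-1.5,"tz":102,"turn":-0.4}]' 36 5
python3 -m crank '[{"tx":0,"ty":0,"tz":0,"turn":0},{"tx":0,"ty":0,"tz":0,"turn":0},{"tx":0,"ty":0,"tz":0,"turn":0},{"tx":0,"ty":0,"tz":0,"turn":0}]' 5 5
```

```text
time: 3.35
position: [0.4583, 0.0472, 0.148]
tool_rot: [-2.181, -2.26, 0.002]
ft_force: [-0.1, -0.3, 0.1]
grip_width: 0.411
grip_force: 0.0
time: 3.85
position: [0.459, 0.047, 0.1505]
tool_rot: [2.182, 2.259, 0.002]
ft_force: [-0.5, 0.4, 3.8]
grip_width: 0.16
grip_force: 5.0
```

```bash
python3 -m crank '[{"tx":0,"ty":0,"tz":0,"turn":-1.5},{"tx":0,"ty":0,"tz":0,"turn":-3},{"tx":0,"ty":0,"tz":0,"turn":-4.5},{"tx":0,"ty":0,"tz":0,"turn":-6},{"tx":0,"ty":0,"tz":0,"turn":-6}]'
python3 -m crank '[{"tx":0,"ty":0,"tz":0,"turn":-1.8},{"tx":0,"ty":0,"tz":0,"turn":-3.6},{"tx":0,"ty":0,"tz":0,"turn":-5.4},{"tx":0,"ty":0,"tz":0,"turn":-7.2},{"tx":0,"ty":0,"tz":0,"turn":-9}]'
python3 -m crank '[{"tx":0,"ty":0,"tz":0,"turn":-1.8},{"tx":0,"ty":0,"tz":0,"turn":-3.6},{"tx":0,"ty":0,"tz":0,"turn":-5.4},{"tx":0,"ty":0,"tz":0,"turn":-7.2},{"tx":0,"ty":0,"tz":0,"turn":-9}]'
python3 -m crank '[{"tx":0,"ty":0,"tz":0,"turn":0},{"tx":0,"ty":0,"tz":0,"turn":0}]'
python3 -c "
from h import *
s=st();print(s['torque'],s['grip_force'])"
```

```text
time: 4.47
position: [0.4585, 0.0468, 0.1505]
tool_rot: [1.524, 2.747, -0.0]
ft_force: [-3.5, -0.8, 5.6]
grip_width: 0.16
grip_force: 5.0
time: 5.1
position: [0.4581, 0.0463, 0.1505]
tool_rot: [-0.351, -3.121, 0.002]
ft_force: [-3.8, -1.9, 7.2]
grip_width: 0.159
grip_force: 5.0
time: 5.72
position: [0.4583, 0.0456, 0.1505]
tool_rot: [0.869, -3.018, 0.003]
ft_force: [-3.8, -3.4, 6.2]
grip_width: 0.16
grip_force: 5.0
time: 5.98
position: [0.4583, 0.0456, 0.1504]
tool_rot: [0.862, -3.02, 0.003]
ft_force: [-3.1, -3.7, 5.3]
grip_width: 0.159
grip_force: 5.0
{'time': 5.975, 'position': [0.4583, 0.0456, 0.1504], 'tool_rot': [0.8621, -3.0202, 0.0028], 'ft_force': [-3.0637, -3.7426, 5.2841], 'grip_width': 0.1589, 'joint_positions': [-0.0065, -0.0054, -0.151, 2.0132, 0.0012, 1.1343, 1.969]}
[-0.55982139  0.71125258  0.03231132] 5.001748949289322
```

```bash
python3 -m crank '[{"tx":0,"ty":0,"tz":0,"turn":0},{"tx":0,"ty":0,"tz":0,"turn":0},{"tx":0,"ty":0,"tz":-15,"turn":0},{"tx":0,"ty":0,"tz":-33,"turn":0},{"tx":0,"ty":0,"tz":-33,"turn":2}]' 36
for i in 1; do :; done
python3 -m crank '[{"tx":0,"ty":0,"tz":0,"turn":2},{"tx":0,"ty":0,"tz":0,"turn":4},{"tx":0,"ty":0,"tz":0,"turn":6},{"tx":0,"ty":0,"tz":0,"turn":8},{"tx":0,"ty":0,"tz":0,"turn":10}]'
python3 -m crank '[{"tx":0,"ty":0,"tz":0,"turn":2},{"tx":0,"ty":0,"tz":0,"turn":4},{"tx":0,"ty":0,"tz":0,"turn":6},{"tx":0,"ty":0,"tz":0,"turn":8},{"tx":0,"ty":0,"tz":0,"turn":10}]'
python3 -m crank '[{"tx":0,"ty":0,"tz":0,"turn":2},{"tx":0,"ty":0,"tz":0,"turn":4},{"tx":0,"ty":0,"tz":0,"turn":6},{"tx":0,"ty":0,"tz":0,"turn":8},{"tx":0,"ty":0,"tz":0,"turn":10}]'
python3 -m crank '[{"tx":0,"ty":0,"tz":0,"turn":2},{"tx":0,"ty":0,"tz":0,"turn":4},{"tx":0,"ty":0,"tz":0,"turn":4},{"tx":0,"ty":0,"tz":0,"turn":4}]'
python3 - <<'E'
from h import *
s=st();M=R.from_rotvec(s['tool_rot']).as_matrix();print('tool y ang',np.degrees(np.arctan2(M[1,1],M[0,1])));print('shift to axis',M.T@(np.array([.4582,.0458,s['position'][2]])-s['position'])*1000)
shot('side','s1.png');im=cv2.imread('pics/s1.png');cv2.imwrite('pics/s1c.png',cv2.resize(im[130:290,260:480],None,fx=3,fy=3))
E
```

```text
time: 6.6
position: [0.46, 0.0473, 0.1851]
tool_rot: [-0.592, 3.081, -0.001]
ft_force: [-1.0, -0.1, -0.7]
grip_width: 0.412
grip_force: 0.0
time: 7.22
position: [0.4589, 0.0472, 0.1836]
tool_rot: [0.769, 3.045, 0.001]
ft_force: [0.2, 0.0, -0.8]
grip_width: 0.412
grip_force: 0.0
time: 7.85
position: [0.459, 0.0472, 0.1836]
tool_rot: [1.984, 2.435, 0.001]
ft_force: [-0.7, 0.3, 0.4]
grip_width: 0.415
grip_force: 0.0
time: 8.48
position: [0.4589, 0.0472, 0.1836]
tool_rot: [2.827, 1.369, 0.002]
ft_force: [-0.1, -0.4, -0.1]
grip_width: 0.415
grip_force: 0.0
time: 8.98
position: [0.4587, 0.0471, 0.1831]
tool_rot: [3.018, 0.87, 0.001]
ft_force: [-0.0, 0.2, 0.6]
grip_width: 0.414
grip_force: 0.0
{'time': 8.975, 'position': [0.4587, 0.0471, 0.1831], 'tool_rot': [3.0185, 0.8703, 0.0011], 'ft_force': [-0.0324, 0.1643, 0.5657], 'grip_width': 0.4135, 'joint_positions': [0.0479, -0.0337, -0.2031, 1.9713, -0.0072, 1.2026, -1.1618]}
tool y ang -57.83342504335318
shift to axis [-1.11973740e+00  8.05050393e-01 -4.11444390e-04]
```

View pics/s1c.png

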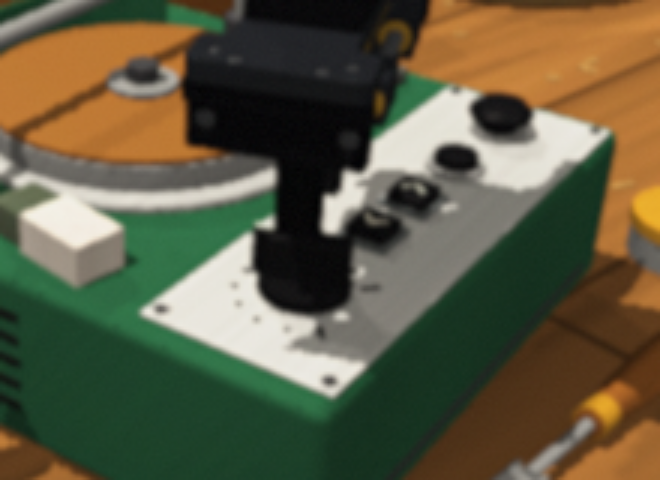

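The gripper stands over the knob with the fingers either side of it (crop about (300,270)), and the keys and compound bar are clear. Next I descend and grip again.

```bash
python3 -m crank '[{"tx":-1,"ty":0.8,"tz":12,"turn":0},{"tx":-1,"ty":0.8,"tz":24,"turn":0},{"tx":-1,"ty":0.8,"tz":32.5,"turn":0},{"tx":-1,"ty":0.8,"tz":32.5,"turn":0}]'
python3 -m crank '[{"tx":0,"ty":0,"tz":0,"turn":0},{"tx":0,"ty":0,"tz":0,"turn":0},{"tx":0,"ty":0,"tz":0,"turn":0},{"tx":0,"ty":0,"tz":0,"turn":-1},{"tx":0,"ty":0,"tz":0,"turn":-2}]' 5 5
python3 -m crank '[{"tx":0,"ty":0,"tz":0,"turn":-1.8},{"tx":0,"ty":0,"tz":0,"turn":-3.6},{"tx":0,"ty":0,"tz":0,"turn":-5.4},{"tx":0,"ty":0,"tz":0,"turn":-7.2},{"tx":0,"ty":0,"tz":0,"turn":-9}]'
python3 -m crank '[{"tx":0,"ty":0,"tz":0,"turn":-1.8},{"tx":0,"ty":0,"tz":0,"turn":-3.6},{"tx":0,"ty":0,"tz":0,"turn":-5.4},{"tx":0,"ty":0,"tz":0,"turn":-7.2},{"tx":0,"ty":0,"tz":0,"turn":-9}]'
python3 -c "
from h import *
s=st();print(s['torque'],s['grip_force'])"
python3 -m crank '[{"tx":0,"ty":0,"tz":0,"turn":-1},{"tx":0,"ty":0,"tz":0,"turn":-2},{"tx":0,"ty":0,"tz":0,"turn":-2}]'
python3 -c "
from h import *
s=st();print(s['torque'],s['grip_force'])
M=R.from_rotvec(s['tool_rot']).as_matrix();print('tool y ang',np.degrees(np.arctan2(M[1,1],M[0,1])))"
```

```text
time: 9.52
position: [0.4573, 0.0457, 0.1489]
tool_rot: [-3.019, -0.866, 0.003]
ft_force: [0.7, 0.5, -0.1]
grip_width: 0.412
grip_force: 0.0
time: 10.15
position: [0.4585, 0.0455, 0.1504]
tool_rot: [2.931, 1.129, 0.002]
ft_force: [0.0, -0.4, 0.5]
grip_width: 0.163
grip_force: 5.0
time: 10.78
position: [0.459, 0.0453, 0.1505]
tool_rot: [2.272, 2.167, 0.002]
ft_force: [2.2, -0.9, -1.6]
grip_width: 0.163
grip_force: 5.0
time: 11.4
position: [0.4594, 0.0455, 0.1505]
tool_rot: [1.27, 2.87, 0.002]
ft_force: [2.9, -0.4, -2.3]
grip_width: 0.163
grip_force: 5.0
{'time': 11.4, 'position': [0.4594, 0.0455, 0.1505], 'tool_rot': [1.2698, 2.8703, 0.0019], 'ft_force': [2.938, -0.4197, -2.2669], 'grip_width': 0.1631, 'joint_positions': [0.0442, -0.0043, -0.1997, 2.012, -0.0003, 1.1306, 0.5824]}
[-0.03150593 -0.73845996 -0.01458044] 5.0006092339754105
time: 11.78
position: [0.4595, 0.0456, 0.1505]
tool_rot: [1.023, 2.967, 0.002]
ft_force: [4.6, -1.2, -4.0]
grip_width: 0.162
grip_force: 5.0
{'time': 11.775, 'position': [0.4595, 0.0456, 0.1505], 'tool_rot': [1.0231, 2.9669, 0.0016], 'ft_force': [4.6309, -1.1596, -4.026], 'grip_width': 0.1619, 'joint_positions': [0.0437, -0.0043, -0.1995, 2.012, -0.0003, 1.1305, 0.751]}
[-0.06377507 -1.08221513  0.03203963] 5.000314973294735
tool y ang 51.946988807718256
```

```bash
cat > t.py <<'E'
from h import *
s=ctrl.get_state();M=R.from_rotvec(s['tool_rot']).as_matrix();print('ANG',np.degrees(np.arctan2(M[1,1],M[0,1])),s['torque'].round(3) if hasattr(s['torque'],'round') else s['torque'],s['grip_width'])
E
python3 -m crank '[{"tx":0,"ty":0,"tz":0,"turn":-0.5},{"tx":0,"ty":0,"tz":0,"turn":-1}]'|tail -1;python3 t.py
python3 -m crank '[{"tx":0,"ty":0,"tz":0,"turn":-0.4},{"tx":0,"ty":0,"tz":0,"turn":-0.4}]'|tail -1;python3 t.py
python3 -m crank '[{"tx":0,"ty":0,"tz":0,"turn":-0.4},{"tx":0,"ty":0,"tz":0,"turn":-0.4}]'|tail -1;python3 t.py
python3 -m crank '[{"tx":0,"ty":0,"tz":0,"turn":-0.4},{"tx":0,"ty":0,"tz":0,"turn":-0.4}]'|tail -1;python3 t.py
```

```text
grip_force: 5.0
ANG 56.95539502001463 [-0.056 -1.128 -0.068] 0.16384751906457753
grip_force: 5.0
ANG 58.89030961077613 [-0.039 -1.276 -0.103] 0.16138686859005705
grip_force: 5.1
ANG 60.94320042582155 [ 0.034 -1.222 -0.117] 0.16896042826555485
grip_force: 5.3
ANG 62.96813220940895 [ 0.131 -1.22  -0.106] 0.17465060744272062
```

```bash

python3 -m crank '[{"tx":0,"ty":0,"tz":0,"turn":0},{"tx":0,"ty":0,"tz":0,"turn":0},{"tx":0,"ty":0,"tz":-20,"turn":0},{"tx":0,"ty":0,"tz":-60,"turn":0},{"tx":0,"ty":0,"tz":-100,"turn":0}]' 36
python3 -m crank '[{"tx":0,"ty":0,"tz":0,"turn":2},{"tx":0,"ty":0,"tz":0,"turn":4},{"tx":0,"ty":0,"tz":0,"turn":6},{"tx":0,"ty":0,"tz":0,"turn":8},{"tx":0,"ty":0,"tz":0,"turn":9.2}]' 0
python3 -m crank '[{"tx":-70,"ty":0,"tz":0,"turn":0},{"tx":-70,"ty":0,"tz":0,"turn":0},{"tx":-70,"ty":0,"tz":0,"turn":0}]'
python3 t.py; python3 - <<'E'
from h import *
s=st();im,d=shot('wrist','w3.png');m=ctrl.camera_model('wrist')
for q in('knob_axis','reverse_key_top','forward_key_top','start_key_top','stop_key_top'):
    print(q,[(np.round(a['xyz'],4).tolist(),round(a['confidence'],2)) for a in ctrl.mark_of('wrist',q)[:2]])
E
```

```text
time: 13.4
position: [0.457, 0.0457, 0.2507]
tool_rot: [-0.733, -3.053, 0.001]
ft_force: [-0.1, -0.9, -1.0]
grip_width: 0.413
grip_force: 0.0
time: 14.02
position: [0.4573, 0.0458, 0.2498]
tool_rot: [-1.873, -2.521, 0.002]
ft_force: [-0.7, -0.0, -1.4]
grip_width: 0.017
grip_force: 0.0
time: 14.4
position: [0.478, -0.0214, 0.2497]
tool_rot: [-1.87, -2.523, 0.001]
ft_force: [0.6, 0.6, -0.1]
grip_width: 0.005
grip_force: 0.0
ANG 16.909162437012398 [ 0.059 -0.03   0.01 ] 0.005399733441737229
{'time': 14.4, 'position': [0.478, -0.0214, 0.2497], 'tool_rot': [-1.8697, -2.5226, 0.0007], 'ft_force': [0.6202, 0.6217, -0.0741], 'grip_width': 0.0054, 'joint_positions': [0.1409, -0.0405, -0.1467, 1.8421, -0.0067, 1.3411, 0.291]}
knob_axis [([0.4613, 0.0488, 0.1403], 0.82)]
reverse_key_top [([0.4721, -0.0221, 0.1259], 0.85)]
forward_key_top [([0.5734, 0.1087, 0.1167], 0.47), ([0.4819, -0.0652, 0.1299], 0.45)]
start_key_top []
stop_key_top []
```

View pics/w3.png

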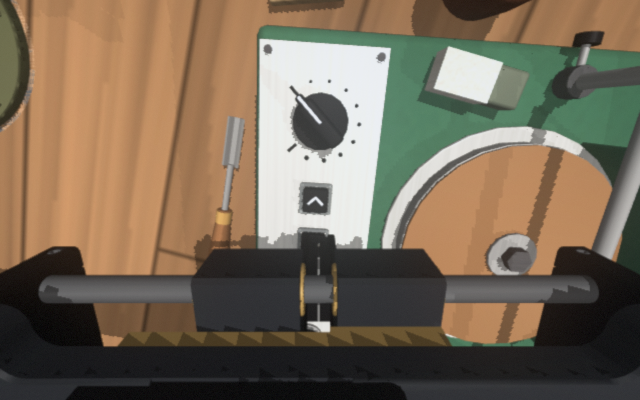

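```bash
python3 - <<'E'
from h import *
m=ctrl.camera_model('wrist');K=m['intrinsics'];Rm=R.from_rotvec(m['orientation']).as_matrix()
def px(u,v,z):
    r=Rm@np.linalg.solve(K,[u,v,1]);return m['origin']+r*(z-m['origin'][2])/r[2]
im=cv2.imread('pics/w3.png')
a,b=px(320,122,.151),px(299,96,.151);d=b-a;an=np.degrees(np.arctan2(d[1],d[0]));print(a,b,an,'value',135-(an-13.3))
dk=(im.max(2)<90).astype(np.uint8)
n,l,s,c=cv2.connectedComponentsWithStats(dk)
for i in range(1,n):
    if s[i][4]>150: print(s[i],c[i],px(*c[i],.127))
x0,y0,z0=ctrl.get_state()['position'];M=R.from_rotvec(ctrl.get_state()['tool_rot']).as_matrix()
for n_,p in(('rev',(.4745,-.0215)),('start',(.4971,-.118))): print(n_,M.T@(np.array([*p,z0])-[x0,y0,z0])*1000)
E
```

```text
[0.45829436 0.04849327 0.151     ] [0.43767155 0.0618484  0.151     ] 147.0732954049136 value 1.226704595086403
[   0    0   30  129 1331] [16.7107438  63.10293013] [0.21347923 0.01964161 0.127     ]
[272   0  71   8 290] [309.44827586   2.3862069 ] [0.4249176  0.12934751 0.127     ]
[ 442    0   89   21 1211] [479.6507019    7.74071016] [0.55007564 0.16431929 0.127     ]
[ 528   31  112   98 3061] [579.90819993  78.33779811] [0.64994264 0.14268835 0.127     ]
[ 419   57   93   62 1035] [457.48792271 101.92173913] [0.56270867 0.09669751 0.127     ]
[ 293   94   55   56 2268] [320.25573192 121.93518519] [0.45888722 0.04782333 0.127     ]
[    0   113   640   287 78056] [329.49700215 326.11589116] [ 0.52898001 -0.14514614  0.127     ]
[302 187  26  26 520] [314.75961538 199.21730769] [ 0.47429279 -0.01846852  0.127     ]
[501 248  26  22 203] [509.76847291 255.5270936 ] [ 0.66989996 -0.0170826   0.127     ]
rev [-2.02396936e-01 -4.10191398e+00 -2.01253946e-04]
start [-9.90810252e+01 -1.08862243e+01 -9.93705778e-04]
```

Knob reads about 1° from minimum and its line is on the mark at about (292,90). Now the reverse key.

```bash

python3 -m crank '[{"tx":0.5,"ty":-4,"tz":40,"turn":0},{"tx":0.5,"ty":-4,"tz":80,"turn":0},{"tx":0.5,"ty":-4,"tz":98,"turn":0},{"tx":0.5,"ty":-4,"tz":104,"turn":0},{"tx":0.5,"ty":-4,"tz":107,"turn":0}]' 0
python3 -m crank '[{"tx":0,"ty":0,"tz":2.5,"turn":0},{"tx":0,"ty":0,"tz":2.5,"turn":0},{"tx":0,"ty":0,"tz":2.5,"turn":0}]'
python3 -m crank '[{"tx":0,"ty":0,"tz":1,"turn":0},{"tx":0,"ty":0,"tz":1,"turn":0}]'
```

```text
time: 15.32
position: [0.4746, -0.0215, 0.1437]
tool_rot: [-1.868, -2.526, -0.0]
ft_force: [-2.2, 0.5, 3.9]
grip_width: 0.009
grip_force: 1.6
time: 15.7
position: [0.4749, -0.0215, 0.1414]
tool_rot: [1.868, 2.525, 0.001]
ft_force: [-3.2, 0.5, 6.4]
grip_width: 0.004
grip_force: 3.2
time: 15.95
position: [0.4749, -0.0216, 0.1413]
tool_rot: [1.868, 2.525, 0.001]
ft_force: [-6.1, 1.0, 12.6]
grip_width: 0.003
grip_force: 5.9
```

```bash

python3 -m crank '[{"tx":0,"ty":0,"tz":-30,"turn":0},{"tx":0,"ty":0,"tz":-60,"turn":0},{"tx":-50,"ty":-3,"tz":-60,"turn":0},{"tx":-97.5,"ty":-6,"tz":-60,"turn":0},{"tx":-97.5,"ty":-6,"tz":-60,"turn":0}]'
python3 -c "
from h import *
st();ctrl.get_image('side');print(ctrl.mark_of('side','start_key_top')[:1],ctrl.mark_of('side','stop_key_top')[:1])"
```

```text
time: 16.58
position: [0.4979, -0.1217, 0.1996]
tool_rot: [1.876, 2.517, -0.001]
ft_force: [-0.0, 0.8, 0.1]
grip_width: 0.005
grip_force: 0.0
{'time': 16.575, 'position': [0.4979, -0.1217, 0.1996], 'tool_rot': [1.876, 2.5165, -0.0012], 'ft_force': [-0.033, 0.7535, 0.0821], 'grip_width': 0.005, 'joint_positions': [0.2336, 0.0573, -0.0486, 1.8455, 0.005, 1.2367, 0.4731]}
[{'xyz': [0.4955, -0.1158, 0.1261], 'confidence': 0.54}] [{'xyz': [0.5073, -0.1745, 0.1416], 'confidence': 0.6}]
```

```bash

python3 -m crank '[{"tx":2.5,"ty":0,"tz":20,"turn":0},{"tx":2.5,"ty":0,"tz":45,"turn":0},{"tx":2.5,"ty":0,"tz":53,"turn":0},{"tx":2.5,"ty":0,"tz":57,"turn":0},{"tx":2.5,"ty":0,"tz":59,"turn":0}]'
python3 -m crank '[{"tx":0,"ty":0,"tz":1,"turn":0},{"tx":0,"ty":0,"tz":1,"turn":0},{"tx":0,"ty":0,"tz":1,"turn":0}]'
```

```text
time: 17.35
position: [0.497, -0.1137, 0.1415]
tool_rot: [1.867, 2.526, 0.001]
ft_force: [-1.8, 2.7, 4.8]
grip_width: 0.006
grip_force: 2.4
time: 17.73
position: [0.497, -0.1137, 0.1414]
tool_rot: [1.868, 2.526, 0.002]
ft_force: [-4.0, 2.8, 9.3]
grip_width: 0.008
grip_force: 4.4
```

```bash

python3 -m crank '[{"tx":0,"ty":0,"tz":-30,"turn":0},{"tx":0,"ty":0,"tz":-60,"turn":0},{"tx":0,"ty":0,"tz":-90,"turn":0},{"tx":0,"ty":0,"tz":-110,"turn":0},{"tx":0,"ty":0,"tz":-110,"turn":0}]'
python3 -c "
from h import *
st();shot('side','s9.png')
for q in('compound_bar','slip_stone','gouge_front'):print(q,[np.round(a['xyz'],3) for a in ctrl.mark_of('side',q)[:1]])"
```

```text
time: 18.35
position: [0.4982, -0.115, 0.2517]
tool_rot: [1.866, 2.521, 0.003]
ft_force: [0.2, 0.5, -0.6]
grip_width: 0.005
grip_force: 0.0
{'time': 18.35, 'position': [0.4982, -0.115, 0.2517], 'tool_rot': [1.8659, 2.5211, 0.0031], 'ft_force': [0.2069, 0.5489, -0.5917], 'grip_width': 0.0051, 'joint_positions': [0.2282, 0.0206, -0.0543, 1.7779, 0.0017, 1.3377, 0.47]}
compound_bar [array([0.572, 0.114, 0.114])]
slip_stone [array([ 0.643, -0.166,  0.117])]
gouge_front [array([ 0.37 , -0.099, -0.001])]
```

View pics/s9.png

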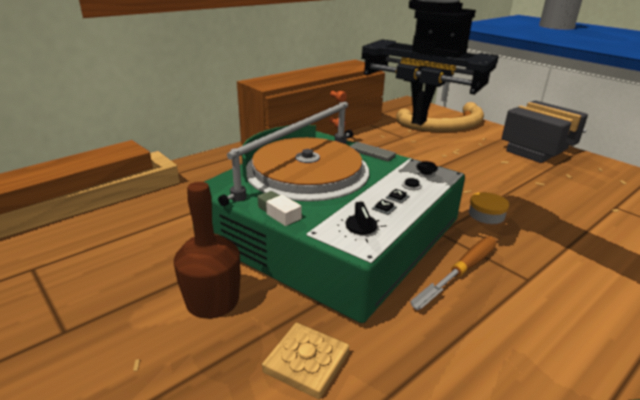

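The side view shows the knob at (362,215) turned to its mark. The keys are up, the loose items are where they were, and the arm is clear.

```bash
python3 -c "
from bench import ctrl
print(ctrl.close_job())"
```

```text
the job is handed in; nothing more can be done
None
```

I handed the job in at about 18.4 s of the 61 s: the speed knob is wound down to its end stop (about 1° off in the camera picture), reverse and then start were pressed fully down and let up, and the loose items have not measurably moved; no verdict came back.

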